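# Clear the full dose cassette from under the dispenser and stack it

## Robot

A 6-joint arm with a two-finger parallel gripper is mounted at the origin on the work surface. World frame = base frame: x ahead of the robot, y to its left, z up, the work surface at z = 0. Lengths are in m, angles in rad, forces in N, time in s.
With the tool pointing down it reaches from about 0.4 to 0.825 m from the base axis. Payload 7 kg.
Tool frame: the origin (TCP) lies at the very end of the fingers, on their centre line; the grasp point (between the pads) lies 19 mm behind it (arm.grasp_offset is the distance from the TCP to the grasp point, in m); z points along the fingers, y is the line along which they close (so a half turn about z gives the same grasp; the last joint's range is limited). The gripper opens to 88 mm and grips with 3 to 60 N. Pads are 19 mm wide; open, the fingers measure 130 mm over their backs; the gripper's body (78 mm by 193 mm) begins 47 mm behind the grasp point.
Start: joints at [-0.858, 0.359, 0.012, 0, -1.224, -0.288], TCP at [0.278, -0.615, 0.227] pointing down, gripper open.
Joint ranges: [-3.07, 3.07], [-1.43, 2.12], [-1.02, 1.25], [-3.03, 1.67], [-3.05, -0], [-3.03, 3.03]. Speed limits (rad/s): [2.39, 2.39, 3.01, 3.14, 3.14, 3.14].

## Interface

Orientations are given as [roll, pitch, yaw] about the fixed x, y, z axes, in that order (R = Rz(yaw) Ry(pitch) Rx(roll)).
In Python, from station import get_state, cams, arm, nets gives the robot as it stands.
- The arm moves only by the shell command python3 -m creep 'ROWS' [FORCE]. ROWS is a JSON object of lists of equal length, an entry for each row: "translation": the shift along the world's x, y, z in mm, a list of three; "spin": the turn about the world's z in rad; "gripper": the opening, from 0 (shut) to 1 (fully open). In form: {"translation": [[dx, dy, dz], ...], "spin": [spin, ...], "gripper": [gripper, ...]}. A call has 1 to 8 rows; each row shifts and turns the commanded pose from where the row before left it; what a row does not reach is not made up. A row lasts 1/10 s, in which the tool goes at most 50 mm and 8.59 degrees, less where a joint would pass 70% of its speed; a pose out of reach is approached as far as the arm can. A call is refused whole if a number of a shift passes 50 or a number of a turn 0.15, either way. A call with a gripper value outside its range is refused whole. The fingers move at their own pace and stop on an object; FORCE is the grip in N (left out, the last holds). Time passes only in rows, so rows that do not move let the fingers close. It gives the time, the measured TCP pose, the force, the opening and the grip force at its end, in the units of the state.
- get_state(): the state, without advancing time (a new reading comes with each control period).
- cams.grab_frame(name): name is "scene" or "top" or "wrist"; returns a dict with "img" (420x560x3 uint8, red, green, blue), "mtx" (3x3 intrinsics, pixels), "R" (3x3) and "t" (3): a world point X has camera coordinates R X + t. Camera axes: x right, y down, z forward; pixel columns grow to the right and rows downward; lengths in m; the calibration is good to about 2 mm. A picture is of the moment at which its call begins. There is no depth.
- arm.job_done(): hands the job in; it is judged then, once.
Trained networks look in the newest picture that a camera, given by its name, has taken for a name from the list of things; names that differ only in an ending like _2 or _b are one class to them, and where a whole thing is asked for, a point or a joint stands for the part that bears it (a point fixed in the world has none). Each returns a list of dicts, best first, with "confidence" (0 to 1); they miss things now and then, are a little off and sometimes report something else, mostly with a low value. They report only what shows in the picture. A call takes as long as a camera call. They do not tell look-alikes from the thing itself.
- nets.search_frame(camera, label): "centre" ([x, y, z] in m, in world coordinates, good to about 4 mm: the middle of the surface that is visible of it).
- nets.pinpoint(camera, label): "centre" ([x, y, z] in m, in world coordinates, good to about 4 mm: a listed point, or the origin of a listed thing).
The state is a dict: "t": time; "q": joint angles; "qd": joint speeds; "joint_efforts": joint torques, N m; "eef_pos": TCP position; "ee_rot": TCP orientation; "force": force on the tool from outside, world axes, zero at the start; "moment": the same for the moment, N m; "width": finger opening in m; "gripper_force": force on a finger pad.
Only numpy, scipy, OpenCV 4.12 (cv2) and the standard library are available. Lean on these libraries where they do the work, as an engineer would, in place of code of your own. Each camera call takes 0.05 s, during which the arm holds its last target. There are 200 camera calls.

## Task

Take the blue dose cassette out from under the dispenser: draw it forward along its track until it is clear of the machine, keeping it roughly level all the time. Then set it down gently, without dropping it, squarely on top of the pile of two cassettes on the aluminium plate, its edges in line with theirs (either end may lead), and let go. Leave the pile and the jar, bottle and bin where they stand.

Things in the scene. Friction and masses are not known exactly. Their poses are not given: they have to be found in the camera images.
- cassette: The cassette to move: closed rigid blue box 120 (x) x 55 (y) x 25 (z) mm, about 0.15 kg, thin black seam, white and green label on top. Origin: centre of its underside; x along its length, z up. At the start it lies on the dispenser's track along the dispenser's x, its near (-x) end sticking 20 to 30 mm out from under the deck; it can be gripped there across its width with the tool leaning back.
- dispenser: Fixed white and grey machine, two white bottles upside down on its deck (tops at 375 mm). Origin: on the counter under the middle of the deck's front edge; x points into the machine, y left, z up. Track the cassette lies on: aluminium, 40 mm wide, 20 mm high, x -70 to 125 mm. Side cheeks: y +-75 to 85, from x 30; closed back at x 125.
- deck_edge (a point): Middle of the lower front edge of the white deck that overhangs the cassette, 105 mm above the counter. Deck: 45 mm thick, 135 mm deep (to dispenser +x), 170 mm wide.
- rail_mouth (a point): Mouth of the steel guide rails: 40 mm behind the deck's front edge, on the middle line, at the track's top (20 mm above the counter). From here inwards rails (55 mm high, y +-32 to 42 mm) flank the cassette, with lips over its edges, undersides 50 mm above the counter, 48 mm between the lips: the cassette can only slide until its far end has passed this point.
- pile_upper: Upper cassette of the pile, on which to stack: same box, 120 x 55 x 25 mm, loose, 0.15 kg. Origin: centre of its underside (33 mm above the counter, top at 58 mm), x along its length, z up.
- pile_lower: Lower cassette of the pile, same box, under the upper one. Origin: centre of its underside, 8 mm above the counter, on the plate.
- carrier: Fixed aluminium plate 170 (x) x 100 (y) x 8 mm on the counter under the pile. Origin: centre of its underside.
- jar: Bystander: small amber jar with a red lid, 50 mm across, 55 mm high, loose. Origin: centre of its underside.
- spare_bottle: Bystander: white bottle with a green label, standing, 66 mm across, 170 mm high, loose. Origin: centre of its underside.
- bin: Bystander: open blue plastic bin 150 x 100 x 60 mm, loose. Origin: centre of its underside.
Things that resemble listed ones, but are neither listed nor needed, are in the scene too. What is shaped like the pile_upper but yellow is not meant.

How it is judged:
On the way:
1. the cassette has been drawn out forwards, clear of the dispenser (its far end in front of the deck's front edge) (x of cassette in the frame of dispenser below -0.06 m), for 0.1 s.
At the end, for the whole second after the job is handed in: The cassette lies still and level on the upper pile cassette, centred within 10 mm along and 8 mm across and in line within 7 degrees (either way round); the pile is still as square, and the pile, jar, bottle and bin are within 20 mm of where they were (x of cassette in the frame of pile_upper between -0.01 and 0.01 m and y of cassette in the frame of pile_upper between -0.008 and 0.008 m and z of cassette in the frame of pile_upper between 0.022 and 0.028 m and angle between the x axis of cassette and the x axis of pile_upper, either way round below 0.12 rad and angle between cassette's own z axis and vertical below 0.06 rad and linear speed of cassette below 0.02 m/s and angular speed of cassette below 0.1 rad/s and contact force between cassette and pile_upper above 0.3 N and x of pile_upper in the frame of pile_lower between -0.01 and 0.01 m and y of pile_upper in the frame of pile_lower between -0.008 and 0.008 m and z of pile_upper in the frame of pile_lower between 0.022 and 0.028 m and angle between the x axis of pile_upper and the x axis of pile_lower, either way round below 0.12 rad and distance of each of pile_upper, pile_lower, jar, spare_bottle, bin from where it was at the start of the episode below 0.02 m); the robot touches nothing.
It fails at once if the cassette is tipped more than 30 degrees (angle between cassette's own z axis and vertical above 0.52 rad).
It fails at once if the cassette is dropped or thrown (faster than 0.6 m/s with no finger on it: a fall of about 18 mm) (contact force between cassette and the fingers below 0.05 N and linear speed of cassette above 0.6 m/s).
It fails at once if the pile is shifted more than 30 mm (distance of any of pile_upper, pile_lower from where it was at the start of the episode above 0.03 m).
It fails at once if the jar, bottle or bin is moved more than 30 mm (distance of any of jar, spare_bottle, bin from where it was at the start of the episode above 0.03 m).
It also fails if it takes over 69 s, if anything falls off the work surface, if the arm or the gripper's body presses on something with over 40 N, if the wrist force passes 120 N, or if a joint passes its speed limit or range.

## Working session

There is one attempt and no reset: what is moved stays moved. The work goes in short steps, Python scripts to look and compute and a shell command to move; the robot and the scene stay as the last step left them, time stands still between calls to the robot, and variables do not carry over. Pictures are saved under pics/ and viewed, at most 10 in all, crops included, and the job is handed in when it is done.

```bash
mkdir -p pics; ls; python3 - <<'E'
from station import get_state,cams,arm,nets
import cv2,numpy as np
for c in ["scene","top"]:
    f=cams.grab_frame(c); cv2.imwrite(f"pics/{c}0.png",f["img"][:,:,::-1])
    print(c,f["mtx"].round(1).tolist(),(-f["R"].T@f["t"]).round(3))
    for n in ["cassette","dispenser","deck_edge","rail_mouth","pile_upper","pile_lower","carrier","jar","spare_bottle","bin"]:
        print(c,n,[(np.round(d["centre"],3).tolist(),round(d["confidence"],2)) for d in nets.pinpoint(c,n)][:4])
s=get_state();print(s["t"],s["eef_pos"],s["ee_rot"],s["width"],arm.grasp_offset)
E
```

```text
pics
scene [[473.7, 0.0, 282.6], [0.0, 473.7, 209.1], [0.0, 0.0, 1.0]] [0.711 0.712 1.342]
scene cassette []
scene dispenser [([0.653, 0.167, -0.003], 0.86), ([0.536, 0.004, 0.001], 0.74)]
scene deck_edge [([0.651, 0.16, 0.106], 0.83)]
scene rail_mouth []
scene pile_upper [([0.653, -0.175, 0.03], 0.72), ([0.694, -0.361, -0.001], 0.58)]
scene pile_lower [([0.658, -0.172, 0.007], 0.6)]
scene carrier [([0.663, -0.171, -0.002], 0.9)]
scene jar [([0.536, 0.005, 0.001], 0.51)]
scene spare_bottle [([0.502, 0.401, -0.001], 0.66)]
scene bin [([0.422, -0.424, -0.003], 0.69)]
top [[522.7, 0.0, 274.1], [0.0, 522.7, 210.2], [0.0, 0.0, 1.0]] [ 0.394 -0.011  1.479]
top cassette [([0.69, 0.176, 0.02], 0.54)]
top dispenser []
top deck_edge [([0.646, 0.168, 0.107], 0.77)]
top rail_mouth [([0.689, 0.175, 0.016], 0.48)]
top pile_upper [([0.692, -0.36, 0.001], 0.95), ([0.651, -0.176, 0.03], 0.74)]
top pile_lower [([0.654, -0.171, 0.01], 0.61)]
top carrier [([0.662, -0.174, 0.005], 0.93)]
top jar [([0.541, 0.005, -0.001], 0.77)]
top spare_bottle [([0.503, 0.407, 0.006], 0.88)]
top bin [([0.424, -0.431, 0.001], 0.6)]
1.1 [ 0.27815752 -0.61500243  0.22656078] [ 3.14158160e+00 -7.29118434e-06 -2.71682532e+00] 0.08707482297088318 0.0188
```

View pics/scene0.png

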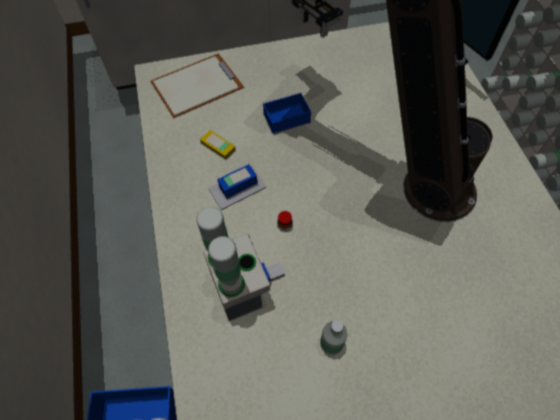

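View pics/top0.png

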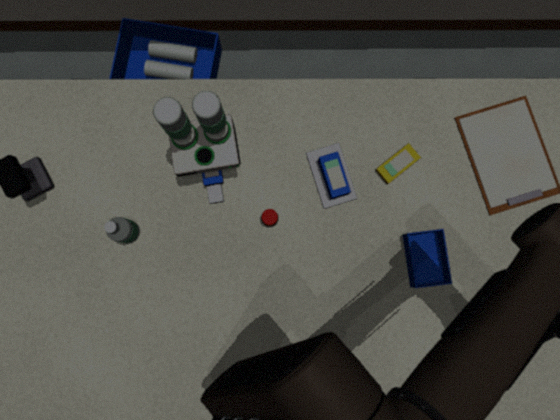

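The scene picture shows the dispenser at about (235,265), with its track out to (277,272). The blue pile is at (238,181), the yellow look-alike at (217,143), the red-lidded jar at (285,219), the spare bottle at (334,337) and the bin at (287,113).

Pile candidates in the top picture:
- **Blue, (335,175):** lies on the aluminium plate and has z≈0.03, so it fits the description.
- **Yellow, (398,163):** lies on the counter, so it is excluded.

Moves only spin about the vertical, but the grasp needs a lean. I'll see whether going past the reach limit tilts the tool, in free space first.

```bash
python3 - <<'E'
import cv2,numpy as np
a=cv2.imread("pics/top0.png")
u=lambda i,s:np.clip(cv2.resize(i,None,fx=s,fy=s,interpolation=cv2.INTER_CUBIC)*1.5,0,255).astype(np.uint8)
cv2.imwrite("pics/crop0.png",np.hstack([u(a[140:215,160:255],4),u(a[137:212,295:395],4)]))
E
python3 -m creep '{"translation": [[20,-45,0],[20,-45,0],[20,-45,0],[20,-45,0],[20,-45,0]], "spin":[0,0,0,0,0], "gripper":[1,1,1,1,1]}'; python3 -c "
from station import get_state
s=get_state();print(s['q'],s['ee_rot'])"
```

```text
t: 1.6
eef_pos: [0.3787, -0.8415, 0.227]
ee_rot: [-3.141, -0.0, -2.717]
force: [2.7, -1.9, 1.6]
width: 0.0879
gripper_force: 0.0
[-9.38467104e-01  8.17217953e-01  8.05493817e-01  1.70315601e-04
 -1.55830438e+00 -2.07403414e-01] [-3.14080623e+00 -8.54661241e-06 -2.71666479e+00]
```

View pics/crop0.png

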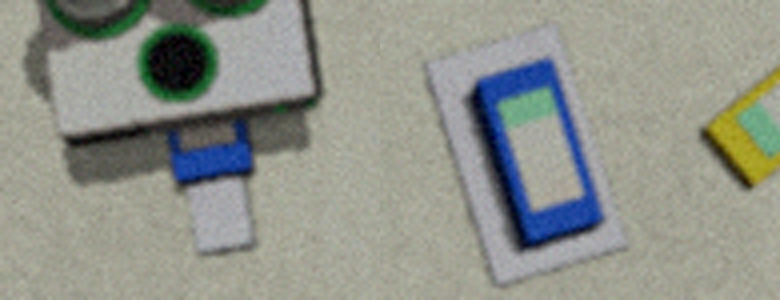

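The crop shows the cassette's near end at crop (212,165) in front of the deck, with the track below it. The blue pile on its plate is at (540,150), and the yellow one is off to the right. I'll keep going outward.

```bash
python3 -m creep '{"translation": [[18,-40,0],[18,-40,0],[18,-40,0],[18,-40,0]], "spin":[0,0,0,0], "gripper":[1,1,1,1]}'; python3 -c "
from station import get_state
s=get_state();print(s['q'].round(3),s['ee_rot'])"
```

```text
t: 2.0
eef_pos: [0.4204, -0.9339, 0.1938]
ee_rot: [-3.085, -0.008, -2.717]
force: [0.1, -0.2, -0.4]
width: 0.0871
gripper_force: 0.0
[-0.952  1.073  1.249  0.019 -1.693 -0.191] [-3.08494443 -0.00784176 -2.71712961]
```

The tool does tilt outward at the limit. The lean has to be about the closing axis, so I'll step in a little, spin the tool 90°, and check whether the tilt persists.

```bash
python3 -m creep '{"translation": [[-18,40,30],[-9,20,0],[0,0,0],[0,0,0],[0,0,0],[0,0,0],[0,0,0],[0,0,0]], "spin":[0,0.14,0.14,0.14,0.14,0.14,0.14,0.14], "gripper":[1,1,1,1,1,1,1,1]}';python3 -m creep '{"translation": [[0,0,0],[0,0,0],[0,0,0],[0,0,0]], "spin":[0.15,0.15,0.15,0.14], "gripper":[1,1,1,1]}'; python3 -c "
from station import get_state
s=get_state();print(s['q'].round(3),s['ee_rot'])"
```

```text
t: 2.8
eef_pos: [0.3979, -0.8829, 0.2267]
ee_rot: [-3.076, -0.006, -1.731]
force: [0.1, 0.2, 0.8]
width: 0.0878
gripper_force: 0.0
t: 3.2
eef_pos: [0.3979, -0.8829, 0.2266]
ee_rot: [-3.076, -0.006, -1.141]
force: [0.6, 0.7, 0.7]
width: 0.0875
gripper_force: 0.0
[-0.974  0.942  1.079 -0.064 -1.691  1.395] [-3.07615975 -0.00609674 -1.14097844]
```

The tilt persists and turns with the spin. Next I'll see how much lean builds up by pushing outward.

```bash
python3 -m creep '{"translation": [[18,-40,0],[18,-40,0],[18,-40,0],[18,-40,0],[18,-40,0],[18,-40,0],[18,-40,0],[18,-40,0]], "spin":[0,0,0,0,0,0,0,0], "gripper":[1,1,1,1,1,1,1,1]}'; python3 -c "
from station import get_state
from scipy.spatial.transform import Rotation as R
s=get_state();print(s['q'].round(3),R.from_euler('xyz',s['ee_rot']).as_matrix().round(3))"
```

```text
t: 4.0
eef_pos: [0.4593, -1.0085, 0.1498]
ee_rot: [-3.097, -0.234, -1.159]
force: [-0.7, 0.0, -0.5]
width: 0.0879
gripper_force: 0.0
[-0.97   1.124  1.251 -0.    -1.46   1.386] [[ 0.389 -0.912  0.133]
 [-0.892 -0.409 -0.194]
 [ 0.231 -0.043 -0.972]]
```

Lean is now 0.23 rad in the right direction. I'll push further with some lift.

```bash
python3 -m creep '{"translation": [[18,-40,20],[18,-40,20],[18,-40,20],[18,-40,20],[18,-40,20],[18,-40,20],[18,-40,20],[18,-40,20]], "spin":[0,0,0,0,0,0,0,0], "gripper":[1,1,1,1,1,1,1,1]}'; python3 -c "
from station import get_state
from scipy.spatial.transform import Rotation as R
s=get_state();print(s['q'].round(3),R.from_euler('xyz',s['ee_rot']).as_matrix().round(3))"
```

```text
t: 4.8
eef_pos: [0.5, -1.0902, 0.2264]
ee_rot: [-3.12, -0.519, -1.17]
force: [0.2, -0.2, -0.2]
width: 0.0874
gripper_force: 0.0
[-0.954  1.104  1.251  0.091 -1.206  1.35 ] [[ 0.339 -0.916  0.214]
 [-0.799 -0.4   -0.448]
 [ 0.496 -0.019 -0.868]]
```

The lean is 0.52 rad (30°) with a sideways residual of 0.02, which is enough. Now I'll travel toward the dispenser at safe height, turning on the way.

```bash
R='"gripper":[1,1,1,1,1,1,1,1]}'; python3 -m creep '{"translation": [[-2,45,0],[-2,45,0],[-2,45,0],[-2,45,0],[-2,45,0],[-2,45,0],[-2,45,0],[-2,45,0]], "spin":[0.057,0.057,0.057,0.057,0.057,0.057,0.057,0.057], "gripper":[1,1,1,1,1,1,1,1]}'; python3 -m creep '{"translation": [[-2,45,0],[-2,45,0],[-2,45,0],[-2,45,0],[-2,45,0],[-2,45,0],[-2,45,0],[-2,45,0]], "spin":[0.057,0.057,0.057,0.057,0.057,0.057,0.057,0.057], "gripper":[1,1,1,1,1,1,1,1]}';  python3 -c "
from station import get_state
from scipy.spatial.transform import Rotation as R
s=get_state();print(s['q'].round(3),R.from_euler('xyz',s['ee_rot']).as_matrix().round(3))"
```

```text
t: 5.6
eef_pos: [0.4871, -0.7523, 0.2274]
ee_rot: [-3.121, -0.519, -0.736]
force: [0.3, 0.4, 0.8]
width: 0.0874
gripper_force: 0.0
t: 6.4
eef_pos: [0.4712, -0.3927, 0.227]
ee_rot: [-3.121, -0.519, -0.281]
force: [0.3, 0.5, 0.4]
width: 0.0872
gripper_force: 0.0
[-0.448  0.027 -0.452 -0.186 -0.59   1.872] [[ 0.834 -0.267  0.482]
 [-0.24  -0.963 -0.118]
 [ 0.496 -0.018 -0.868]]
```

```bash
python3 -m creep '{"translation": [[5,49,3],[5,49,3],[5,49,3],[5,49,3],[5,49,3],[5,49,3],[5,49,3],[5,49,3]], "spin":[0.048,0.048,0.048,0.048,0.048,0.048,0.048,0.048], "gripper":[1,1,1,1,1,1,1,1]}'; python3 -m creep '{"translation": [[0,49,0],[0,49,0],[0,20,0],[0,0,0]], "spin":[0.048,0.048,0,0], "gripper":[1,1,1,1]}';  python3 - <<'E'
from station import get_state,cams,nets
import cv2,numpy as np
for i in range(1):
  for c in ["wrist","top","scene"]:
    f=cams.grab_frame(c); cv2.imwrite(f"pics/{c}1.png",f["img"][:,:,::-1]); np.savez(f"{c}1.npz",**f)
    for n in ["cassette","deck_edge","rail_mouth","pile_upper","carrier"]:
        print(c,n,[(np.round(d["centre"],3).tolist(),round(d["confidence"],2)) for d in nets.pinpoint(c,n)][:3])
s=get_state();print(s["q"].round(3))
E
```

```text
t: 7.2
eef_pos: [0.5112, 0.0003, 0.2514]
ee_rot: [-3.119, -0.52, 0.103]
force: [0.4, -0.1, -0.1]
width: 0.0875
gripper_force: 0.0
t: 7.6
eef_pos: [0.5115, 0.119, 0.2509]
ee_rot: [-3.119, -0.519, 0.2]
force: [-0.2, -0.3, -1.0]
width: 0.0879
gripper_force: 0.0
wrist cassette [([0.686, 0.171, 0.022], 0.96)]
wrist deck_edge [([0.654, 0.166, 0.106], 0.6)]
wrist rail_mouth []
wrist pile_upper []
wrist carrier []
top cassette [([0.688, 0.174, 0.02], 0.8)]
top deck_edge [([0.653, 0.172, 0.108], 0.67)]
top rail_mouth []
top pile_upper [([0.651, -0.172, 0.03], 0.65), ([0.691, -0.362, -0.001], 0.55)]
top carrier [([0.663, -0.172, -0.001], 0.75), ([0.65, 0.17, -0.003], 0.34), ([0.539, 0.005, -0.001], 0.3)]
scene cassette []
scene deck_edge [([0.652, 0.164, 0.106], 0.85), ([0.654, -0.178, 0.032], 0.19)]
scene rail_mouth []
scene pile_upper [([0.655, -0.178, 0.034], 0.71), ([0.692, -0.361, -0.002], 0.56), ([0.422, -0.426, 0.0], 0.25)]
scene carrier [([0.66, -0.171, -0.001], 0.77)]
[ 0.735 -0.221 -0.872  0.501 -0.51   0.647]
```

View pics/wrist1.png

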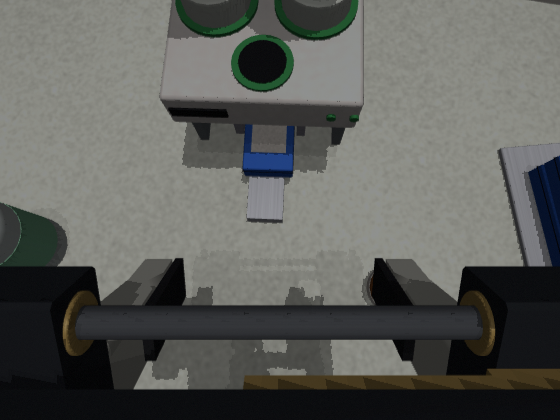

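The wrist view shows the deck's lower front edge from about (166,121) to (361,127). The cassette's near end is at rows 153–175, cols 244–295, and the track front is at (248–283, 219). I'll turn these pixels into positions.

```bash
cat > h.py <<'E'
import numpy as np,cv2
def P(f,uv,z):
    d=np.linalg.inv(f["mtx"])@[uv[0],uv[1],1]; d=f["R"].T@d; o=-f["R"].T@f["t"]
    return o+d*(z-o[2])/d[2]
def blue(f):
    r,g,b=[f["img"][:,:,i].astype(int) for i in range(3)]
    return ((b>1.6*r)&(b>1.3*g)&(b>60)).astype(np.uint8)
E
python3 - <<'E'
from h import *
f=np.load("wrist1.npz")
for n,uv,z in [("deckL",(166,121),.105),("deckR",(361,127),.105),("trkL",(248,219),.02),("trkR",(283,219),.02),("casL top",(244,153),.045),("casR top",(294.5,153.5),.045),("casL bot",(244.5,174.5),.02),("casR bot",(293.5,175),.02)]:
    print(n,P(f,uv,z).round(4))
b=blue(f)[100:190,230:310]
for r in range(20,80,4):
    c=np.where(b[r])[0]; print(r+100,c.min()+230 if len(c) else None,c.max()+230 if len(c) else None,len(c))
for c in (246,260,275,290): print(c,f["img"][145:182:2,c].tolist()) if c==275 else None
# pile from top camera
t=np.load("top1.npz"); m=blue(t); m[:, :295]=0;m[:,370:]=0;m[:140]=0;m[215:]=0
i=t["img"].astype(int); 
k=np.zeros_like(m); ys,xs=np.where(m)
h=cv2.convexHull(np.c_[xs,ys].astype(np.float32)); rc=cv2.minAreaRect(h); print(rc)
for p in cv2.boxPoints(rc): print(P(t,p,.058).round(4))
# plate
g=i[140:215,295:370]; 
E
```

```text
deckL [0.6373 0.257  0.105 ]
deckR [0.6679 0.0766 0.105 ]
trkL [0.5769 0.172  0.02  ]
trkR [0.5849 0.1338 0.02  ]
casL top [0.643  0.1893 0.045 ]
casR top [0.6536 0.1353 0.045 ]
casL bot [0.6268 0.1877 0.02  ]
casR bot [0.6376 0.1326 0.02  ]
120 None None 0
124 248 249 2
128 245 293 14
132 245 293 14
136 245 293 14
140 244 292 15
144 244 292 14
148 244 292 14
152 244 292 26
156 243 292 50
160 243 292 50
164 243 292 50
168 243 292 50
172 None None 0
176 None None 0
275 [[91, 88, 85], [95, 91, 88], [94, 91, 88], [91, 88, 85], [19, 40, 81], [32, 64, 129], [34, 65, 130], [34, 65, 130], [33, 65, 130], [33, 66, 130], [34, 66, 130], [34, 66, 130], [24, 50, 107], [5, 16, 40], [6, 18, 43], [6, 19, 43], [66, 70, 76], [132, 133, 138], [132, 133, 137]]
((334.4820556640625, 174.16648864746094), (42.97728729248047, 19.856592178344727), 72.18110656738281)
[ 0.7002 -0.1307  0.058 ]
[ 0.7172 -0.1832  0.058 ]
[ 0.6027 -0.2177  0.058 ]
[ 0.5859 -0.1655  0.058 ]
```

```bash
python3 -m creep '{"translation": [[20,8,-33],[20,8,-33],[20,8,-33],[20,9,-32],[0,0,0]], "spin":[0,0,0,0,-0.01], "gripper":[1,1,1,1,1]}'; python3 - <<'E'
from station import get_state,cams,nets
from h import *
f0=np.load("wrist1.npz")
for n,uv,z in [("casL",(243,168.5),.045),("casR",(293,169.5),.045)]: print(n,P(f0,uv,z).round(4))
f=cams.grab_frame("wrist"); cv2.imwrite("pics/wrist2.png",f["img"][:,:,::-1]); np.savez("wrist2.npz",**f)
s=get_state(); print(s["eef_pos"],s["ee_rot"],"cam",-f["R"].T@f["t"]-s["eef_pos"],s["q"].round(2))
print(nets.pinpoint("wrist","cassette"))
E
```

```text
t: 9.0
eef_pos: [0.5857, 0.1377, 0.1704]
ee_rot: [-3.136, -0.523, 0.189]
force: [-0.1, -1.5, 0.9]
width: 0.0875
gripper_force: 0.0
casL [0.6255 0.1863 0.045 ]
casR [0.6353 0.1332 0.045 ]
[0.58535246 0.13665518 0.17107608] [-3.134917   -0.52393156  0.18475068] cam [-0.01059681 -0.00179268  0.17651117] [ 0.37  0.02 -1.01  1.29 -0.09  0.12]
[{'centre': [0.689, 0.1693, 0.0235], 'confidence': 0.76}]
```

View pics/wrist2.png

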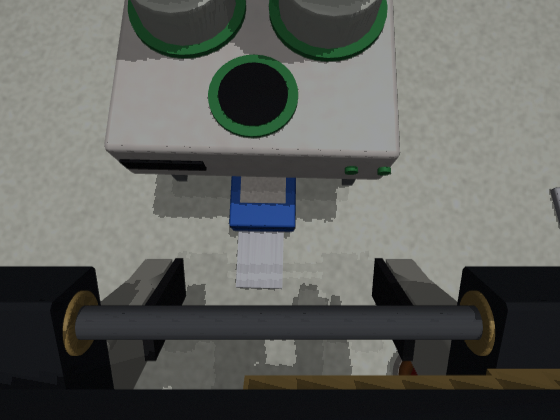

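The view shows the cassette end at (263,217) and the track below it, with the tool nicely aligned. But the arm stopped short: joint 5 is almost at its 0 limit, because 30° of lean is too steep this close in. About 0.36 rad suits the whole draw. I'll test whether pressing on downward trades off the lean.

```bash
python3 -m creep '{"translation": [[2,3,-25],[2,3,-25],[2,3,-25]], "spin":[0,0,0], "gripper":[1,1,1]}';  python3 -c "
from station import get_state
s=get_state();print(s['q'].round(3))"
```

```text
t: 9.4
eef_pos: [0.5958, 0.1465, 0.1413]
ee_rot: [-3.138, -0.484, 0.18]
force: [0.8, 0.4, 0.1]
width: 0.0877
gripper_force: 0.0
[ 0.224  0.089 -1.     1.659 -0.017 -0.127]
```

Lean is falling, so I'll continue.

```bash
python3 -m creep '{"translation": [[0,0,-25],[0,0,-25],[0,0,-25]], "spin":[0,0,0], "gripper":[1,1,1]}';  python3 -c "
from station import get_state
s=get_state();print(s['q'].round(3))"
```

```text
t: 9.7
eef_pos: [0.5982, 0.1524, 0.0998]
ee_rot: [3.133, -0.42, 0.192]
force: [-0.3, 0.2, -0.3]
width: 0.0876
gripper_force: 0.0
[ 0.236  0.169 -0.985  1.665 -0.027 -0.135]
```

```bash
python3 -m creep '{"translation": [[-7,-1,-22],[-7,-1,-22],[-7,-1,-22]], "spin":[0,0,0], "gripper":[1,1,1]}';  python3 -c "
from station import get_state
s=get_state();print(s['q'].round(3))"
```

```text
t: 10.0
eef_pos: [0.5814, 0.1518, 0.0661]
ee_rot: [3.127, -0.362, 0.188]
force: [0.1, -0.2, 0.1]
width: 0.0879
gripper_force: 0.0
[ 0.248  0.212 -1.002  1.666 -0.036 -0.151]
```

The lean is now 0.362. I'll move to the pre-grasp point.

```bash
python3 -m creep '{"translation": [[10,1,1],[10,2,1],[10,1,1],[10,2,1],[0,0,0],[0,0,0]], "spin":[0,0,0,0,0,0], "gripper":[1,1,1,1,1,1]}' 40;  python3 -c "
from station import get_state
s=get_state();print(s['q'].round(3))"
```

```text
t: 10.6
eef_pos: [0.6214, 0.1581, 0.0709]
ee_rot: [3.127, -0.364, 0.188]
force: [0.0, 0.2, 0.2]
width: 0.0875
gripper_force: 0.0
[ 0.503  0.267 -0.868  0.934 -0.155  0.347]
```

```bash
python3 -m creep '{"translation": [[4,1,-12],[4,1,-12],[4,1,-12],[4,0,-11],[0,0,0]], "spin":[0,0,0,0,0], "gripper":[1,1,1,1,1]}'; python3 -m creep '{"translation": [[3,0,-5],[2,0,-4],[0,0,0],[0,0,0]], "spin":[0,0,0,0], "gripper":[1,1,1,1]}'; python3 -c "
from station import get_state,cams
s=get_state();print(s['q'].round(3),s['eef_pos'],s['force'])
import cv2
cv2.imwrite('pics/wrist3.png',cams.grab_frame('wrist')['img'][:,:,::-1])"
```

```text
t: 11.1
eef_pos: [0.6419, 0.1554, 0.0491]
ee_rot: [3.121, -0.361, 0.18]
force: [-13.0, -6.0, -3.3]
width: 0.0874
gripper_force: 3.1
t: 11.5
eef_pos: [0.6418, 0.1553, 0.0429]
ee_rot: [3.118, -0.353, 0.182]
force: [-60.8, -11.8, 33.3]
width: 0.0877
gripper_force: 22.0
[ 0.233  0.327 -0.897  1.667 -0.041 -0.144] [0.64175102 0.15526993 0.04285962] [-60.78094383 -11.844116    33.33055528]
```

View pics/wrist3.png

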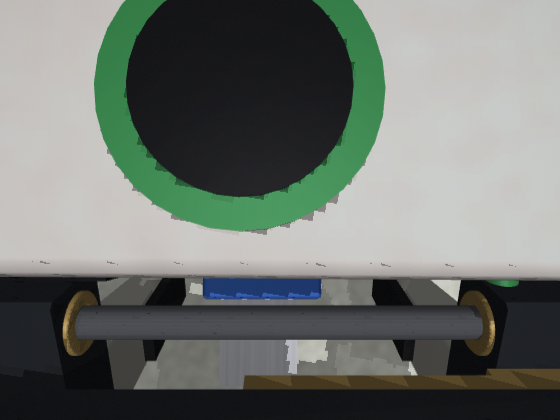

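The deck edge fills the view and the gripper is touching it: force is −60 N in x. The descent had lagged at a singular wrist pose. I'll back off at once.

```bash
python3 -m creep '{"translation": [[-15,-3,5],[-15,-2,0],[-10,-2,-5],[0,0,0],[0,0,0]], "spin":[0,0,0,0,0], "gripper":[1,1,1,1,1]}';  python3 -c "
from station import get_state
s=get_state();print(s['q'].round(3),s['force'].round(1))"
```

```text
t: 12.05
eef_pos: [0.6149, 0.1531, 0.0523]
ee_rot: [3.116, -0.355, 0.187]
force: [0.5, 0.6, 0.9]
width: 0.0872
gripper_force: 0.0
[ 0.241  0.278 -0.944  1.667 -0.044 -0.147] [0.5 0.6 0.9]
```

Clear again. A quick kinematic fit from the logged poses will show which lean and wrist branch reach the grasp.

```bash
cat > kin.py <<'E'
import numpy as np
from scipy.spatial.transform import Rotation as Ro
from scipy.optimize import least_squares
S=[([-.858,.359,.012,0,-1.224,-.288],[.278,-.615,.2266],[3.14158,0,-2.7168]),
([-.9385,.8172,.8055,0,-1.5583,-.2074],[.3787,-.8415,.227],[-3.1408,0,-2.7167]),
([-.952,1.073,1.249,.019,-1.693,-.191],[.4204,-.9339,.1938],[-3.085,-.0078,-2.7171]),
([-.974,.942,1.079,-.064,-1.691,1.395],[.3979,-.8829,.2266],[-3.0762,-.0061,-1.141]),
([-.97,1.124,1.251,0,-1.46,1.386],[.4593,-1.0085,.1498],[-3.097,-.234,-1.159]),
([-.954,1.104,1.251,.091,-1.206,1.35],[.5,-1.0902,.2264],[-3.12,-.519,-1.17]),
([-.448,.027,-.452,-.186,-.59,1.872],[.4712,-.3927,.227],[-3.121,-.519,-.281]),
([.735,-.221,-.872,.501,-.51,.647],[.5115,.119,.2509],[-3.119,-.519,.2]),
([.224,.089,-1.0,1.659,-.017,-.127],[.5958,.1465,.1413],[-3.138,-.484,.18]),
([.236,.169,-.985,1.665,-.027,-.135],[.5982,.1524,.0998],[3.133,-.42,.192]),
([.248,.212,-1.002,1.666,-.036,-.151],[.5814,.1518,.0661],[3.127,-.362,.188]),
([.503,.267,-.868,.934,-.155,.347],[.6214,.1581,.0709],[3.127,-.364,.188]),
([.241,.278,-.944,1.667,-.044,-.147],[.6149,.1531,.0523],[3.116,-.355,.187])]
q=np.array([s[0] for s in S]);p=np.array([s[1] for s in S]);R=Ro.from_euler("xyz",[s[2] for s in S]).as_matrix()
E_=lambda a,x:Ro.from_euler(a,x).as_matrix()
def chain(q,s4=1):
    A=E_("z",q[0]);B=A@E_("y",q[1]);C=A@E_("y",q[1]-q[2]);D=C@E_("x",s4*q[3]);E=D@E_("y",-q[4]);F=E@E_("x",q[5])
    return A,B,C,D,E,F
if __name__=="__main__":
  for s4 in (1,-1):
   for s6 in (1,-1):
    M=[]
    for a,r in zip(q,R):
        b=a.copy();b[5]*=s6
        M.append(chain(b,s4)[5].T@r)
    m=Ro.from_matrix(M).mean().as_matrix(); e=[Ro.from_matrix(m.T@x).magnitude() for x in M]
    print(s4,s6,np.round(e,3),m.round(2).tolist())
    A=np.vstack([np.hstack([c[:, :] for c in chain(a,s4)[:5]]) for a in q])
    x,*_=np.linalg.lstsq(A,p.ravel(),rcond=1e-3); print(x.reshape(5,3).round(3).tolist(),np.round((A@x-p.ravel()).reshape(-1,3)*1e3).tolist())
E
python3 kin.py
```

```text
1 1 [2.743 2.904 2.933 0.259 0.207 0.219 0.547 0.861 0.108 0.099 0.065 0.447
 0.076] [[-0.01, -0.08, 1.0], [0.98, -0.18, -0.01], [0.18, 0.98, 0.08]]
[[0.359, -0.033, -0.152], [-0.112, -0.033, 0.566], [0.105, -0.033, 0.199], [0.105, -0.05, -0.078], [0.193, -0.05, 0.016]] [[34.0, -51.0, 40.0], [6.0, -21.0, 16.0], [10.0, -6.0, -14.0], [-37.0, -34.0, 8.0], [-16.0, 8.0, 7.0], [0.0, 79.0, -41.0], [-10.0, -84.0, 58.0], [-110.0, 94.0, -100.0], [-28.0, -43.0, -29.0], [-7.0, -34.0, -2.0], [13.0, -23.0, 17.0], [-30.0, 70.0, 13.0], [15.0, -19.0, 27.0]]
1 -1 [0.232 0.232 0.229 0.267 0.231 0.215 0.571 0.781 3.098 3.11  3.11  1.64
 3.112] [[-0.07, -0.03, 1.0], [-0.97, -0.22, -0.08], [0.22, -0.98, -0.01]]
[[0.359, -0.033, -0.152], [-0.112, -0.033, 0.566], [0.105, -0.033, 0.199], [0.105, -0.05, -0.078], [0.193, -0.05, 0.016]] [[34.0, -51.0, 40.0], [6.0, -21.0, 16.0], [10.0, -6.0, -14.0], [-37.0, -34.0, 8.0], [-16.0, 8.0, 7.0], [0.0, 79.0, -41.0], [-10.0, -84.0, 58.0], [-110.0, 94.0, -100.0], [-28.0, -43.0, -29.0], [-7.0, -34.0, -2.0], [13.0, -23.0, 17.0], [-30.0, 70.0, 13.0], [15.0, -19.0, 27.0]]
-1 
[... 293 characters left out ...]
[0.0, 0.0, -0.0], [-0.0, -0.0, 0.0], [-0.0, 0.0, 0.0], [-0.0, 0.0, -0.0], [1.0, -0.0, 0.0], [0.0, -2.0, -1.0], [0.0, 0.0, -0.0], [0.0, -0.0, 0.0], [-0.0, 0.0, -0.0], [-0.0, 0.0, -0.0], [-0.0, 0.0, 0.0]]
-1 -1 [0.001 0.    0.001 0.    0.001 0.001 0.001 0.005 0.001 0.    0.001 0.001
 0.001] [[-0.0, 0.0, 1.0], [-1.0, -0.0, -0.0], [0.0, -1.0, 0.0]]
[[0.001, -0.0, 0.2], [0.001, -0.0, 0.601], [0.232, -0.0, -0.001], [0.232, -0.096, 0.001], [0.378, -0.096, -0.001]] [[1.0, -0.0, 0.0], [0.0, 0.0, 0.0], [0.0, 0.0, -0.0], [-0.0, -0.0, 0.0], [-0.0, 0.0, 0.0], [-0.0, 0.0, -0.0], [1.0, -0.0, 0.0], [0.0, -2.0, -1.0], [0.0, 0.0, -0.0], [0.0, -0.0, 0.0], [-0.0, 0.0, -0.0], [-0.0, 0.0, -0.0], [-0.0, 0.0, 0.0]]
```

The fit is exact: there is a 0.192 m lateral wrist offset. I'll solve feasible IK along the draw for several leans.

```bash
cat >> kin.py <<'E'
def FK(q):
    b=np.array(q,float);b[5]*=-1
    c=chain(b,-1); a=np.array([[.001,0,.2],[.001,0,.601],[.464,0,0],[0,-.192,0],[.378,0,0]])
    return sum(m@v for m,v in zip(c[:5],a)), c[5]@np.array([[0,0,1.],[-1,0,0],[0,-1,0]])
lo=np.array([-3.07,-1.43,-1.02,-3.03,-3.05,-3.03]);hi=np.array([3.07,2.12,1.25,1.67,0,3.03])
def IK(p,rpy,q0):
    Rt=Ro.from_euler("xyz",rpy).as_matrix()
    def f(q):
        a,b=FK(q); return np.r_[(a-p)*10,Ro.from_matrix(b@Rt.T).as_rotvec()]
    s=least_squares(f,np.clip(q0,lo+1e-3,hi-1e-3),bounds=(lo,hi),xtol=1e-10,ftol=1e-10); return s.x,np.abs(s.fun).max()
E
python3 - <<'E'
from kin import *
rng=np.random.default_rng(0)
u=np.array([.982,.188,0]);g=np.array([.642,.162,.014]); 
for lean in (.25,.3,.36,.42):
  for d in (0,.06,.1):
    sol=[]
    for k in range(40):
        x,e=IK(g-u*d,[np.pi,-lean,.19],rng.uniform(lo,hi)*[.4,1,1,1,.7,1])
        if e<1e-3 and not any(np.abs(x-y).max()<.05 for y in sol): sol.append(x)
    print(lean,d,[s.round(2).tolist() for s in sol])
E
```

```text
0.25 0 [[0.58, 0.42, -0.6, 0.3, -0.33, 0.9]]
0.25 0.06 [[0.61, 0.35, -0.79, 0.46, -0.23, 0.72]]
0.25 0.1 [[0.57, 0.29, -0.95, 0.75, -0.14, 0.45]]
0.3 0 [[0.53, 0.4, -0.77, 0.68, -0.16, 0.57]]
0.3 0.06 []
0.3 0.1 []
0.36 0 []
0.36 0.06 []
0.36 0.1 []
0.42 0 []
0.42 0.06 []
0.42 0.1 []
```

Only leans of about 0.25 reach the whole draw. With TCP at dispenser x ≈ −19 mm, that still overlaps the cassette end by about 8 mm, which is enough to slide it out and then regrip at mid-length. To drop the lean cleanly I'll go out to the reach limit with the tool turned half round and push outward.

```bash
python3 -m creep '{"translation": [[-12,-3,21],[-12,-3,21],[-12,-3,21],[-12,-3,21],[-12,-3,21],[-12,-3,21],[-12,-3,21],[-12,-3,21]], "spin":[0,0,0,0,0,0,0,0], "gripper":[1,1,1,1,1,1,1,1]}';python3 -m creep '{"translation": [[0,-25,10],[0,-25,10],[0,-25,10],[0,-25,10],[0,-25,10],[0,-25,10],[0,-25,10],[0,-25,10]], "spin":[-0.14,-0.14,-0.14,-0.14,-0.14,-0.14,-0.14,-0.14], "gripper":[1,1,1,1,1,1,1,1]}';python3 -m creep '{"translation": [[20,0,0],[20,0,0],[20,0,0],[20,0,0],[20,0,0],[20,0,0],[20,0,0],[20,0,0]], "spin":[-0.14,-0.14,-0.14,-0.14,-0.14,-0.14,-0.14,-0.14], "gripper":[1,1,1,1,1,1,1,1]}';  python3 -c "
from station import get_state
s=get_state();print(s['q'].round(3),s['force'].round(1))"
```

```text
t: 12.85
eef_pos: [0.5699, 0.1293, 0.1976]
ee_rot: [3.091, -0.394, 0.19]
force: [0.7, 0.5, 0.9]
width: 0.088
gripper_force: 0.0
t: 13.65
eef_pos: [0.5706, -0.0723, 0.2775]
ee_rot: [3.092, -0.396, -0.936]
force: [0.8, 0.2, -0.5]
width: 0.0875
gripper_force: 0.0
t: 14.45
eef_pos: [0.7313, -0.0718, 0.2759]
ee_rot: [3.093, -0.396, -2.057]
force: [-0.2, 0.3, 0.2]
width: 0.0878
gripper_force: 0.0
[ 0.289  0.592  0.333  0.244 -1.629 -0.81 ] [-0.2  0.3  0.2]
```

```bash
python3 -m creep '{"translation": [[30,0,0],[30,0,0],[30,0,0],[30,0,0],[30,0,0],[30,0,0]], "spin":[-0.12,-0.125,-0.125,-0.125,-0.125,0], "gripper":[1,1,1,1,1,1]}'; python3 -c "
from station import get_state
s=get_state();print(s['q'].round(3),s['force'].round(1))"
```

```text
t: 15.05
eef_pos: [0.8624, -0.0742, 0.2489]
ee_rot: [3.107, -0.392, -2.638]
force: [1.4, 0.0, -4.3]
width: 0.0878
gripper_force: 0.0
[ 0.177  1.059  1.242  0.107 -2.135 -1.211] [ 1.4  0.  -4.3]
```

Already at the limit. Now I'll push outward in small steps.

```bash
python3 -m creep '{"translation": [[40,0,5],[40,0,5],[40,0,5],[40,0,5]], "spin":[0,0,0,0], "gripper":[1,1,1,1]}'; python3 -c "
from station import get_state
s=get_state();print(s['q'].round(3),s['force'].round(1))"
```

```text
t: 15.45
eef_pos: [0.9119, -0.0717, 0.2368]
ee_rot: [-3.094, -0.288, -2.632]
force: [0.5, 0.2, -0.3]
width: 0.0873
gripper_force: 0.0
[ 0.188  1.071  1.252  0.149 -2.007 -1.196] [ 0.5  0.2 -0.3]
```

Lean is 0.288 with a sideways overshoot of 0.047. I'll turn the excess so it lies opposite the outward direction, then push a little more.

```bash
python3 -m creep '{"translation": [[-40,0,10],[0,0,0],[0,0,0],[0,0,0],[0,0,0],[0,0,0],[0,0,0],[0,0,0]], "spin":[-0.14,-0.14,-0.14,-0.14,-0.14,-0.14,-0.14,-0.14], "gripper":[1,1,1,1,1,1,1,1]}'; python3 -m creep '{"translation": [[0,0,0],[0,0,0],[0,0,0],[0,0,0]], "spin":[-0.14,-0.14,-0.14,-0.14], "gripper":[1,1,1,1]}'; python3 -m creep '{"translation": [[40,0,0],[20,0,0]], "spin":[0,0], "gripper":[1,1]}';python3 -c "
from station import get_state
s=get_state();print(s['q'].round(3),s['force'].round(1))"
```

```text
t: 16.25
eef_pos: [0.8754, -0.0716, 0.246]
ee_rot: [-3.103, -0.284, 2.542]
force: [-0.2, -0.1, 0.6]
width: 0.0872
gripper_force: 0.0
t: 16.65
eef_pos: [0.8756, -0.0721, 0.2468]
ee_rot: [-3.107, -0.286, 1.983]
force: [0.5, -0.0, -0.3]
width: 0.0878
gripper_force: 0.0
t: 16.85
eef_pos: [0.9162, -0.0695, 0.2304]
ee_rot: [-3.106, -0.284, 1.984]
force: [-3.1, 2.1, -1.4]
width: 0.088
gripper_force: 0.0
[ 0.024  0.997  1.252 -0.269 -1.956 -2.833] [-3.1  2.1 -1.4]
```

```bash
python3 -m creep '{"translation": [[30,0,0],[30,0,0]], "spin":[0,0], "gripper":[1,1]}';python3 -c "
from station import get_state
s=get_state();print(s['q'].round(3),s['force'].round(1))"
```

```text
t: 17.05
eef_pos: [0.9388, -0.0627, 0.2224]
ee_rot: [3.132, -0.259, 1.988]
force: [-0.2, -0.5, 0.6]
width: 0.0879
gripper_force: 0.0
[ 0.034  1.004  1.252 -0.257 -1.898 -2.833] [-0.2 -0.5  0.6]
```

Lean is 0.259 with a side error of 0.01, which is good. Now I'll return to the dispenser, turning back on the way.

```bash
python3 -m creep '{"translation": [[-25,3,2],[-25,3,2],[-25,3,2],[-25,3,2],[-25,3,2],[-25,3,2],[-25,3,2],[-25,3,2]], "spin":[0.14,0.14,0.14,0.14,0.14,0.14,0.14,0.14], "gripper":[1,1,1,1,1,1,1,1]}'; python3 -m creep '{"translation": [[-25,3,2],[-25,3,2],[-25,3,2],[-25,3,2],[-25,3,2],[-25,3,2],[-25,3,2],[-25,3,2]], "spin":[0.14,0.14,0.14,0.14,0.14,0.14,0.14,0.14], "gripper":[1,1,1,1,1,1,1,1]}';python3 -m creep '{"translation": [[0,0,0],[0,0,0],[0,0,0],[0,0,0],[0,0,0],[0,0,0],[0,0,0],[0,0,0]], "spin":[0.14,0.14,0.14,0.14,0.14,0.14,0.14,0.14], "gripper":[1,1,1,1,1,1,1,1]}'; python3 -m creep '{"translation": [[5,20,-10],[5,20,-10],[5,20,-10],[5,20,-10],[5,20,-10],[5,20,-10],[5,20,-10],[5,20,-10]], "spin":[0.14,0.14,0.14,0.14,0.14,0.14,0.14,0.14], "gripper":[1,1,1,1,1,1,1,1]}';python3 -c "
from station import get_state
s=get_state();print(s['q'].round(3),s['force'].round(1))"
```

```text
t: 17.85
eef_pos: [0.7386, -0.0385, 0.2403]
ee_rot: [3.137, -0.252, 3.114]
force: [0.1, -0.3, 0.3]
width: 0.0878
gripper_force: 0.0
t: 18.65
eef_pos: [0.5389, -0.0136, 0.2555]
ee_rot: [-3.137, -0.255, -2.051]
force: [-0.7, 0.2, 0.3]
width: 0.0878
gripper_force: 0.0
t: 19.45
eef_pos: [0.5396, -0.0132, 0.2562]
ee_rot: [-3.133, -0.265, -0.931]
force: [-0.5, -0.1, -0.0]
width: 0.0878
gripper_force: 0.0
t: 20.25
eef_pos: [0.5798, 0.1483, 0.1766]
ee_rot: [-3.14, -0.274, 0.19]
force: [0.2, -0.2, -0.6]
width: 0.0877
gripper_force: 0.0
[ 0.651  0.118 -0.543  0.192 -0.671  0.974] [ 0.2 -0.2 -0.6]
```

```bash
python3 -m creep '{"translation": [[2,1,-30],[2,1,-30],[2,1,-30],[2,1,-25],[0,0,-25],[0,0,-25],[0,0,0],[0,0,0]], "spin":[0,0,0,0,0,0,0,0], "gripper":[1,1,1,1,1,1,1,1]}'; python3 - <<'E'
from station import get_state,cams,nets
from h import *
s=get_state();print(s['q'].round(3),s['force'].round(1),s['eef_pos'].round(4),s['ee_rot'].round(3))
f=cams.grab_frame("wrist"); b=blue(f)
b[260:]=0; ys,xs=np.where(b); print(ys.min(),ys.max())
r=ys.max()-4
x=np.where(b[r])[0]; print(r,x.min(),x.max(),P(f,(x.min(),r+4),.045).round(4),P(f,(x.max()+1,r+4),.045).round(4))
from kin import *
for d in (0,.03,.05,.07,.09):
    u=np.array([.982,.188,0]); x,e=IK(np.array([.634,.161,.010])-u*d,s['ee_rot'],s['q']); print(d,x.round(2),e)
E
```

```text
t: 21.05
eef_pos: [0.5936, 0.1448, 0.0232]
ee_rot: [3.131, -0.277, 0.181]
force: [-1.1, -0.3, 0.2]
width: 0.0878
gripper_force: 0.0
[ 0.564  0.331 -0.836  0.651 -0.186  0.558] [-1.1 -0.3  0.2] [0.5936 0.1448 0.0232] [ 3.131 -0.277  0.181]
87 192
188 190 321 [0.6242 0.187  0.045 ] [0.6337 0.1342 0.045 ]
0 [ 0.57  0.41 -0.74  0.58 -0.21  0.63] 1.591410495097645e-10
0.03 [ 0.47  0.36 -0.9   1.01 -0.11  0.29] 1.5473178294200807e-11
0.05 [ 0.24  0.32 -0.98  1.67 -0.03 -0.15] 0.0019088667834687737
0.07 [ 0.24  0.3  -1.01  1.67 -0.03 -0.16] 0.010954694221039079
0.09 [ 0.42  0.28 -1.02  1.22 -0.07  0.12] 0.0264100657478972
```

The near end is at (0.629, 0.161), as expected (24 mm protruding). I'll line up and lower, then go forward.

```bash
python3 -m creep '{"translation": [[0,4,-4],[0,4,-4],[0,2,-4],[0,0,0]], "spin":[0,0,0.005,0], "gripper":[1,1,1,1]}'; python3 -m creep '{"translation": [[8,1,0],[8,2,0],[8,1,0],[6,1,0],[0,0,0]], "spin":[0,0,0,0,0], "gripper":[1,1,1,1,1]}';python3 -c "
from station import get_state
s=get_state();print(s['q'].round(3),s['force'].round(1),s['eef_pos'].round(4))"
```

```text
t: 21.5
eef_pos: [0.5976, 0.1527, 0.0141]
ee_rot: [3.126, -0.281, 0.187]
force: [0.5, -2.1, -0.3]
width: 0.0879
gripper_force: 0.0
t: 22.0
eef_pos: [0.6264, 0.1586, 0.0133]
ee_rot: [3.129, -0.28, 0.183]
force: [0.2, 1.1, 0.8]
width: 0.0875
gripper_force: 0.0
[ 0.562  0.391 -0.76   0.617 -0.199  0.597] [0.2 1.1 0.8] [0.6264 0.1586 0.0133]
```

```bash
python3 -m creep '{"translation": [[5,1,-2],[4,2,-1],[0,0,0]], "spin":[0,0,0], "gripper":[1,1,1]}' && python3 -m creep '{"translation": [[0,0,0],[0,0,0],[0,0,0],[0,0,0],[0,0,0],[0,0,0],[0,0,0]], "spin":[0,0,0,0,0,0,0], "gripper":[0.5,0.5,0.5,0.5,0.5,0.5,0.5]}' 30
```

```text
t: 22.3
eef_pos: [0.6347, 0.1599, 0.0089]
ee_rot: [3.126, -0.277, 0.184]
force: [-1.0, -1.0, -0.4]
width: 0.0879
gripper_force: 0.0
t: 23.0
eef_pos: [0.6342, 0.1596, 0.0088]
ee_rot: [3.125, -0.277, 0.185]
force: [0.5, -1.0, 0.3]
width: 0.0547
gripper_force: 30.0
```

Gripped: width 54.7 mm at 30 N. Now I'll draw it forward slowly.

```bash
python3 -m creep '{"translation": [[-5,-1,0],[-5,-1,0],[-5,-1,0],[-5,-1,0],[-5,-1,0],[-5,-1,0]], "spin":[0,0,0,0,0,0], "gripper":[0.5,0.5,0.5,0.5,0.5,0.5]}';python3 -m creep '{"translation": [[-5,-1,0],[-5,-1,0],[-5,-1,0],[-5,-1,0],[-5,-1,0],[-5,-1,0]], "spin":[0,0,0,0,0,0], "gripper":[0.5,0.5,0.5,0.5,0.5,0.5]}';python3 -c "
from station import get_state
s=get_state();print(s['q'].round(3),s['force'].round(1),s['eef_pos'].round(4),s['moment'].round(2))"
```

```text
t: 23.6
eef_pos: [0.604, 0.1545, 0.0088]
ee_rot: [3.126, -0.277, 0.185]
force: [3.1, -0.9, 0.2]
width: 0.0545
gripper_force: 30.0
t: 24.2
eef_pos: [0.5743, 0.1479, 0.0108]
ee_rot: [3.124, -0.273, 0.186]
force: [0.1, -0.5, -1.5]
width: 0.0542
gripper_force: 30.0
[ 0.242  0.312 -0.99   1.666 -0.033 -0.149] [ 0.1 -0.5 -1.5] [0.5743 0.1479 0.0108] [-0.28  1.28 -0.01]
```

```bash
python3 -m creep '{"translation": [[-5,-1,0],[-5,-1,-1],[-4,-1,-1],[0,0,0]], "spin":[0,0,0,0], "gripper":[0.5,0.5,0.5,0.5]}'; python3 -m creep '{"translation": [[0,0,0],[0,0,0],[0,0,0],[0,0,0],[0,0,0],[0,0,0]], "spin":[0,0,0,0,0,0], "gripper":[0.7,0.85,1,1,1,1]}';python3 - <<'E'
from station import get_state,cams,nets
from h import *
s=get_state();print(s['q'].round(3),s['eef_pos'].round(4))
f=cams.grab_frame("wrist"); cv2.imwrite("pics/wrist4.png",f["img"][:,:,::-1]); np.savez("wrist4.npz",**f)
print(nets.pinpoint("wrist","cassette")[:1])
f=cams.grab_frame("top"); np.savez("top4.npz",**f);print(nets.pinpoint("top","cassette")[:1])
E
```

```text
t: 24.6
eef_pos: [0.5611, 0.1455, 0.0119]
ee_rot: [3.124, -0.268, 0.185]
force: [-0.9, -1.0, -1.6]
width: 0.0546
gripper_force: 30.0
t: 25.2
eef_pos: [0.5618, 0.1453, 0.0119]
ee_rot: [3.124, -0.268, 0.185]
force: [0.8, -0.1, 0.5]
width: 0.087
gripper_force: 0.0
[ 0.243  0.296 -1.011  1.666 -0.033 -0.152] [0.5618 0.1453 0.0119]
[]
[{'centre': [0.6162, 0.1604, 0.0189], 'confidence': 0.81}]
```

View pics/wrist4.png

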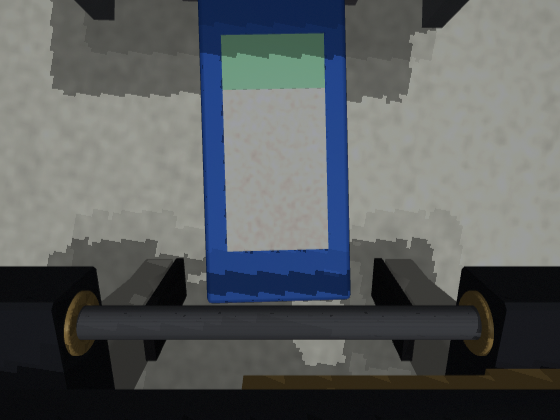

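The wrist view shows the cassette drawn out and level, near edge at row ~299 (cols 208–350), centred between the open fingers at 183 and 375. I'll move forward to mid-length and regrip.

```bash
python3 -m creep '{"translation": [[10,2,0],[10,2,0],[10,2,0],[10,2,0],[10,2,0],[8,1,0],[0,0,0],[0,0,0]], "spin":[0,0,0,0,0,0,0,0], "gripper":[1,1,1,1,1,1,1,1]}'; python3 -m creep '{"translation": [[0,0,0],[0,0,0],[0,0,0],[0,0,0],[0,0,0],[0,0,0],[0,0,0]], "spin":[0,0,0,0,0,0,0], "gripper":[0.5,0.5,0.5,0.5,0.5,0.5,0.5]}' 30; python3 -c "
from station import get_state
s=get_state();print(s['q'].round(3))"
```

```text
t: 26.2
eef_pos: [0.617, 0.1533, 0.014]
ee_rot: [3.121, -0.274, 0.185]
force: [0.7, 0.4, -0.7]
width: 0.0876
gripper_force: 0.0
t: 26.9
eef_pos: [0.6172, 0.1533, 0.0143]
ee_rot: [3.121, -0.274, 0.185]
force: [-1.2, 1.1, 1.9]
width: 0.0553
gripper_force: 29.9
[ 0.562  0.379 -0.782  0.637 -0.2    0.578]
```

```bash
python3 -m creep '{"translation": [[-6,-1,0],[-6,-1,0],[-6,-1,0],[-6,-1,0],[-6,-1,0],[-6,-1,0],[-6,-2,1],[-4,-1,1]], "spin":[0,0,0,0,0,0,0,0], "gripper":[0.5,0.5,0.5,0.5,0.5,0.5,0.5,0.5]}'; python3 -m creep '{"translation": [[0,0,0],[0,0,5],[0,0,10],[0,0,15],[0,0,20],[0,0,20],[0,0,20],[0,0,0]], "spin":[0,0,0,0,0,0,0,0], "gripper":[0.5,0.5,0.5,0.5,0.5,0.5,0.5,0.5]}'; python3 - <<'E'
from station import get_state,cams
import cv2
s=get_state();print(s['q'].round(3),s['eef_pos'].round(4),s['ee_rot'].round(3),s['force'].round(2))
cv2.imwrite("pics/wrist5.png",cams.grab_frame("wrist")["img"][:,:,::-1])
E
```

```text
t: 27.7
eef_pos: [0.5705, 0.1433, 0.0159]
ee_rot: [3.121, -0.273, 0.184]
force: [-0.3, -1.0, -1.0]
width: 0.055
gripper_force: 29.9
t: 28.5
eef_pos: [0.5844, 0.1421, 0.1035]
ee_rot: [3.113, -0.292, 0.185]
force: [0.6, 1.1, -1.5]
width: 0.055
gripper_force: 29.9
[ 0.643  0.201 -0.707  0.368 -0.438  0.792] [0.5844 0.1421 0.1035] [ 3.113 -0.292  0.185] [ 0.56  1.15 -1.54]
```

View pics/wrist5.png

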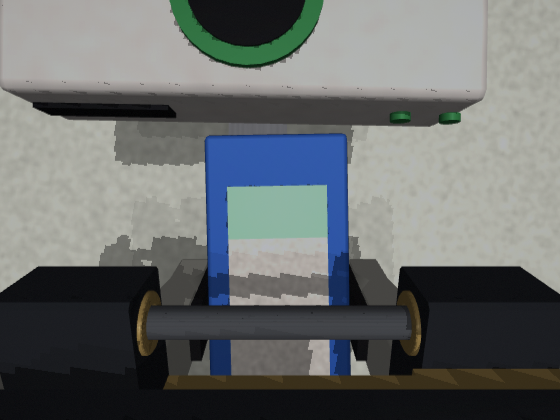

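The cassette is held level, far edge at row ~134 (cols 207–346), clear of the deck edge at row ~122. I'll compute its offset from the TCP and refine the pile pose from both cameras.

```bash
python3 - <<'E'
from station import get_state,cams,nets
from h import *
f=cams.grab_frame("wrist"); s=get_state(); p=s["eef_pos"];print(p.round(4),s["ee_rot"].round(3))
z=p[2]+.0057+.025
L=P(f,(206.5,134.5),z);R_=P(f,(346.5,134),z);print(L,R_,np.linalg.norm(L-R_))
d=(L-R_)[:2];yaw=np.arctan2(-d[0],d[1]); yt=s["ee_rot"][2];print("cass yaw",yaw,"tool",yt)
c=((L+R_)/2)[:2]-.06*np.array([np.cos(yaw),np.sin(yaw)])
o=c-p[:2]; cs,sn=np.cos(yt),np.sin(yt); print("centre",c,"offset in tool yaw frame",[cs*o[0]+sn*o[1],-sn*o[0]+cs*o[1]])
for cam,box in (("top",(140,215,295,370)),("scene",(155,205,205,270))):
    t=cams.grab_frame(cam); m=blue(t); k=np.zeros_like(m); a=box; k[a[0]:a[1],a[2]:a[3]]=m[a[0]:a[1],a[2]:a[3]]
    ys,xs=np.where(k)
    if len(xs):
        rc=cv2.minAreaRect(np.c_[xs,ys].astype(np.float32)); q=np.array([P(t,b,.058) for b in cv2.boxPoints(rc)])
        print(cam,rc,q.mean(0),q.round(3).tolist())
    for n in("pile_upper","pile_lower","carrier"): print(n,[np.round(e["centre"],4).tolist() for e in nets.pinpoint(cam,n)][:2])
E
```

```text
[0.5829 0.1401 0.1007] [ 3.111 -0.288  0.184]
[0.63681667 0.17949495 0.13141843] [0.64679701 0.12614235 0.13141843] 0.05427804858151852
cass yaw 0.184926545190381 tool 0.1844292376368466
centre [0.58282986 0.14178619] offset in tool yaw frame [np.float64(0.00028737387813594206), np.float64(0.0016817891334207345)]
top ((334.5500183105469, 174.14999389648438), (43.00697326660156, 19.922346115112305), 71.56504821777344) [ 0.65155765 -0.17447576  0.058     ] [[0.7, -0.13, 0.058], [0.717, -0.183, 0.058], [0.603, -0.218, 0.058], [0.586, -0.166, 0.058]]
pile_upper [[0.689, -0.3591, -0.0027]]
pile_lower [[0.6566, -0.1726, 0.0109]]
carrier [[0.6609, -0.1711, 0.0005]]
scene ((237.49771118164062, 179.42431640625), (20.047649383544922, 36.91206359863281), 61.69924545288086) [ 0.65586788 -0.16524695  0.058     ] [[0.723, -0.181, 0.058], [0.606, -0.225, 0.058], [0.59, -0.148, 0.058], [0.705, -0.107, 0.058]]
pile_upper [[0.6529, -0.1759, 0.0321], [0.6954, -0.3637, -0.0032]]
pile_lower [[0.6562, -0.1742, 0.0107]]
carrier [[0.6591, -0.1752, 0.0008]]
```

The cassette sits under the TCP (offset 0, +2 mm) and lines up with the tool. The pile is at (0.652, −0.1745), yaw 0.30. I'll carry it over.

```bash
python3 -m creep '{"translation": [[0,0,15],[2,-5,20],[4,-15,20],[6,-25,5],[6,-30,0],[6,-30,0],[6,-30,0],[6,-30,0]], "spin":[0,0,0.01,0.015,0.015,0.015,0.015,0.015], "gripper":[0.5,0.5,0.5,0.5,0.5,0.5,0.5,0.5]}'; python3 -m creep '{"translation": [[6,-30,0],[6,-30,0],[6,-30,0],[6,-30,0],[6,-20,0],[4,-10,0],[0,0,0]], "spin":[0.015,0.015,0,0,0,0,0], "gripper":[0.5,0.5,0.5,0.5,0.5,0.5,0.5]}'; python3 - <<'E'
from station import get_state
s=get_state();print(s['q'].round(3),s['eef_pos'].round(4),s['ee_rot'].round(3))
E
```

```text
t: 29.8
eef_pos: [0.6191, -0.0271, 0.1607]
ee_rot: [3.11, -0.288, 0.27]
force: [0.0, 0.7, -0.4]
width: 0.0551
gripper_force: 29.9
t: 30.5
eef_pos: [0.6533, -0.1771, 0.1602]
ee_rot: [3.11, -0.287, 0.297]
force: [-0.4, -0.4, -1.3]
width: 0.0549
gripper_force: 29.9
[-0.011  0.273 -0.276 -0.083 -0.739  1.928] [ 0.6533 -0.1771  0.1602] [ 3.11  -0.287  0.297]
```

Before lowering: the finger tips reach about 6 mm below the cassette's underside, so at the pile they could land on the upper cassette's edges. I'll put the cassette back on the track's front part and regrip higher, so the tips stay above its underside.

```bash
python3 -m creep '{"translation": [[-5,30,0],[-5,40,0],[-5,40,0],[-5,40,0],[-5,40,0],[-5,40,0],[-5,40,0],[-5,30,0]], "spin":[-0.015,-0.015,-0.014,-0.014,-0.014,-0.014,-0.014,-0.014], "gripper":[0.5,0.5,0.5,0.5,0.5,0.5,0.5,0.5]}'; python3 -m creep '{"translation": [[-10,18,-15],[-10,6,-20],[-5,0,-20],[0,0,-20],[0,0,-20],[0,0,-12],[0,0,0],[0,0,0]], "spin":[0,0,0,0,0,0,0,0], "gripper":[0.5,0.5,0.5,0.5,0.5,0.5,0.5,0.5]}'; python3 - <<'E'
from station import get_state
s=get_state();print(s['q'].round(3),s['eef_pos'].round(4),s['ee_rot'].round(3))
E
```

```text
t: 31.3
eef_pos: [0.6121, 0.1273, 0.1611]
ee_rot: [3.11, -0.289, 0.187]
force: [0.5, 0.1, -1.9]
width: 0.0549
gripper_force: 29.9
t: 32.1
eef_pos: [0.5879, 0.1485, 0.0541]
ee_rot: [3.11, -0.288, 0.186]
force: [-0.2, -0.2, -0.9]
width: 0.0549
gripper_force: 30.0
[ 0.616  0.278 -0.802  0.559 -0.282  0.614] [0.5879 0.1485 0.0541] [ 3.11  -0.288  0.186]
```

```bash
python3 -m creep '{"translation": [[0,0,-7],[0,0,-7],[0,0,-7],[0,0,-7],[0,0,-5],[0,0,0],[0,0,0]], "spin":[0,0,0,0,0,0,0], "gripper":[0.5,0.5,0.5,0.5,0.5,0.5,0.5]}'; python3 - <<'E'
from station import get_state
s=get_state();print(s['q'].round(3),s['eef_pos'].round(4),s['ee_rot'].round(3))
E
```

```text
t: 32.8
eef_pos: [0.5911, 0.1464, 0.0243]
ee_rot: [3.108, -0.292, 0.182]
force: [-0.0, -0.8, -1.4]
width: 0.0552
gripper_force: 30.0
[ 0.4    0.309 -0.952  1.255 -0.1    0.108] [0.5911 0.1464 0.0243] [ 3.108 -0.292  0.182]
```

```bash
python3 -m creep '{"translation": [[5,1,0],[5,1,0],[5,1,-1],[5,1,-2],[2,1,-3],[0,0,-2],[0,0,0]], "spin":[0,0,0,0,0,0,0], "gripper":[0.5,0.5,0.5,0.5,0.5,0.5,0.5]}'; python3 - <<'E'
from station import get_state
s=get_state();print(s['q'].round(3),s['eef_pos'].round(4),s['ee_rot'].round(3),s['force'].round(1))
E
```

```text
t: 33.5
eef_pos: [0.614, 0.1541, 0.0172]
ee_rot: [3.111, -0.295, 0.185]
force: [-1.8, 4.0, 5.9]
width: 0.0548
gripper_force: 30.0
[ 0.386  0.348 -0.913  1.28  -0.092  0.099] [0.614  0.1541 0.0172] [ 3.111 -0.295  0.185] [-1.8  4.   5.9]
```

Contact made at 6 N. Release, raise 9 mm, and regrip.

```bash
python3 -m creep '{"translation": [[0,0,0],[0,0,0],[0,0,0],[0,0,0],[0,0,3],[0,0,3],[1,0,3],[0,0,0]], "spin":[0,0,0,0,0,0,0,0], "gripper":[0.7,0.85,1,1,1,1,1,1]}'; python3 - <<'E'
from station import get_state
s=get_state();print(s['q'].round(3),s['eef_pos'].round(4),s['ee_rot'].round(3),s['force'].round(1))
E
```

```text
t: 34.3
eef_pos: [0.6132, 0.1539, 0.0243]
ee_rot: [3.109, -0.291, 0.186]
force: [0.1, 1.7, -0.1]
width: 0.0877
gripper_force: 0.0
[ 0.526  0.348 -0.846  0.849 -0.169  0.402] [0.6132 0.1539 0.0243] [ 3.109 -0.291  0.186] [ 0.1  1.7 -0.1]
```

```bash
python3 -m creep '{"translation": [[2,0,2],[0,0,0],[0,0,0]], "spin":[0,0,0], "gripper":[1,1,1]}'; python3 -m creep '{"translation": [[0,0,0],[0,0,0],[0,0,0],[0,0,0],[0,0,0],[0,0,0],[0,0,0]], "spin":[0,0,0,0,0,0,0], "gripper":[0.5,0.5,0.5,0.5,0.5,0.5,0.5]}' 30; python3 -m creep '{"translation": [[-5,-1,1],[-6,-1,1],[-6,-1,1],[-6,-1,1],[-6,-1,1],[-6,-1,1],[-6,-1,1],[-4,-1,1]], "spin":[0,0,0,0,0,0,0,0], "gripper":[0.5,0.5,0.5,0.5,0.5,0.5,0.5,0.5]}'
```

```text
t: 34.6
eef_pos: [0.6148, 0.1528, 0.0258]
ee_rot: [3.108, -0.29, 0.185]
force: [-0.1, -0.1, -0.1]
width: 0.0878
gripper_force: 0.0
t: 35.3
eef_pos: [0.6149, 0.1527, 0.026]
ee_rot: [3.108, -0.29, 0.185]
force: [-0.4, -0.1, -0.4]
width: 0.0547
gripper_force: 29.9
t: 36.1
eef_pos: [0.5688, 0.1443, 0.0338]
ee_rot: [3.108, -0.29, 0.185]
force: [-0.1, 0.3, -1.7]
width: 0.0549
gripper_force: 29.9
```

```bash
python3 -m creep '{"translation": [[0,0,5],[0,0,15],[0,0,20],[0,0,20],[0,0,20],[0,0,20],[0,0,10],[0,0,0]], "spin":[0,0,0,0,0,0,0,0], "gripper":[0.5,0.5,0.5,0.5,0.5,0.5,0.5,0.5]}'; python3 - <<'E'
from station import get_state,cams
from h import *
f=cams.grab_frame("wrist"); s=get_state(); np.savez("wrist6.npz",**f)
cv2.imwrite("pics/wrist6.png",f["img"][:,:,::-1]);print(s["eef_pos"].round(4),s["ee_rot"].round(3))
b=blue(f); 
for r in range(100,260,8):
    x=np.where(b[r])[0]; x=x[(x>150)&(x<420)]; print(r,(x.min(),x.max()) if len(x) else None)
x=b[:,225]; print(np.where(x)[0][:3]);x=b[:,330]; print(np.where(x)[0][:3])
E
```

```text
t: 36.9
eef_pos: [0.5709, 0.1451, 0.1449]
ee_rot: [3.109, -0.293, 0.185]
force: [0.6, -0.3, -1.5]
width: 0.0553
gripper_force: 29.9
[0.5703 0.1445 0.1436] [ 3.108 -0.292  0.185]
100 None
108 None
116 None
124 None
132 None
140 (np.int64(215), np.int64(343))
148 (np.int64(214), np.int64(344))
156 (np.int64(214), np.int64(344))
164 (np.int64(214), np.int64(344))
172 (np.int64(214), np.int64(344))
180 (np.int64(214), np.int64(344))
188 (np.int64(214), np.int64(344))
196 (np.int64(214), np.int64(344))
204 (np.int64(214), np.int64(344))
212 (np.int64(214), np.int64(344))
220 (np.int64(214), np.int64(344))
228 (np.int64(214), np.int64(344))
236 (np.int64(214), np.int64(344))
244 (np.int64(214), np.int64(344))
252 (np.int64(214), np.int64(343))
[137 138 139]
[138 139 140]
```

View pics/wrist6.png

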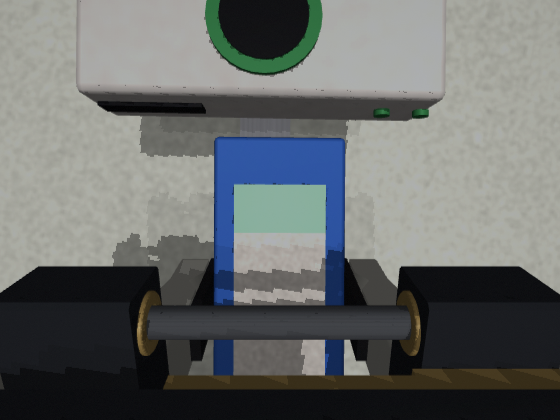

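The cassette is held straight and level, far edge at row 137.5, cols 214–345. I'll work out the offset and the go-to.

```bash
python3 - <<'E'
from h import *
f=np.load("wrist6.npz"); p=np.array([.5703,.1445,.1436]); z=p[2]+.019
L=P(f,(213.7,137),z);R_=P(f,(344.8,137.7),z);d=(L-R_)[:2];yaw=np.arctan2(-d[0],d[1]);print(np.linalg.norm(d),yaw)
c=((L+R_)/2)[:2]-.06*np.array([np.cos(yaw),np.sin(yaw)]);o=c-p[:2];A=lambda t:np.array([[np.cos(t),-np.sin(t)],[np.sin(t),np.cos(t)]])
o=A(.185).T@o; print("off",o); t=np.array([.652,-.1745])-A(.30)@o; print("TCP target",t,"move mm",(t-p[:2])*1e3)
E
```

```text
0.05504436217626388 0.17589695256859664
off [0.00110967 0.00035726]
TCP target [ 0.65104547 -0.17516923] move mm [  80.74547205 -319.66923217]
```

```bash
python3 -m creep '{"translation": [[2,-5,10],[5,-15,6],[6,-25,0],[6,-30,0],[7,-30,0],[7,-30,0],[7,-30,0],[7,-30,0]], "spin":[0,0.005,0.015,0.015,0.015,0.015,0.015,0.015], "gripper":[0.5,0.5,0.5,0.5,0.5,0.5,0.5,0.5]}'; python3 -m creep '{"translation": [[7,-30,0],[7,-30,0],[7,-30,0],[7,-20,0],[4,-10,0],[2,-5,0],[0,0,0],[0,0,0]], "spin":[0.015,0.01,0,0,0,0,0,0], "gripper":[0.5,0.5,0.5,0.5,0.5,0.5,0.5,0.5]}'; python3 - <<'E'
from station import get_state
s=get_state();print(s['q'].round(3),s['eef_pos'].round(4),s['ee_rot'].round(3))
E
```

```text
t: 37.75
eef_pos: [0.6169, -0.0523, 0.1587]
ee_rot: [3.108, -0.289, 0.281]
force: [0.9, 0.1, -0.8]
width: 0.055
gripper_force: 29.9
t: 38.55
eef_pos: [0.6509, -0.1749, 0.1592]
ee_rot: [3.108, -0.29, 0.306]
force: [-0.6, 0.6, -1.3]
width: 0.0547
gripper_force: 29.9
[-0.008  0.269 -0.285 -0.085 -0.732  1.934] [ 0.6509 -0.1749  0.1592] [ 3.108 -0.29   0.306]
```

```bash
python3 -m creep '{"translation": [[0,0,-20],[0,0,-20],[0,0,-20],[0,0,-15],[0,0,-10],[0,0,0],[0,0,0]], "spin":[0,0,0,0,0,0,0], "gripper":[0.5,0.5,0.5,0.5,0.5,0.5,0.5]}'; python3 - <<'E'
from station import get_state,cams
from h import *
f=cams.grab_frame("wrist"); t=cams.grab_frame("scene"); s=get_state(); np.savez("w7.npz",**f)
print(s["eef_pos"].round(4),s["ee_rot"].round(3))
u=lambda i,w,h:cv2.resize(i[:,:,::-1],(w,h),interpolation=cv2.INTER_CUBIC)
cv2.imwrite("pics/p7.png",np.hstack([u(f["img"][80:300,180:380],500,550),u(t["img"][150:210,205:238],300,550)]))
E
```

```text
t: 39.25
eef_pos: [0.6517, -0.1751, 0.0751]
ee_rot: [3.108, -0.291, 0.306]
force: [-0.4, 0.1, -0.5]
width: 0.0551
gripper_force: 29.9
[ 0.652  -0.1754  0.0757] [ 3.107 -0.292  0.306]
```

View pics/p7.png

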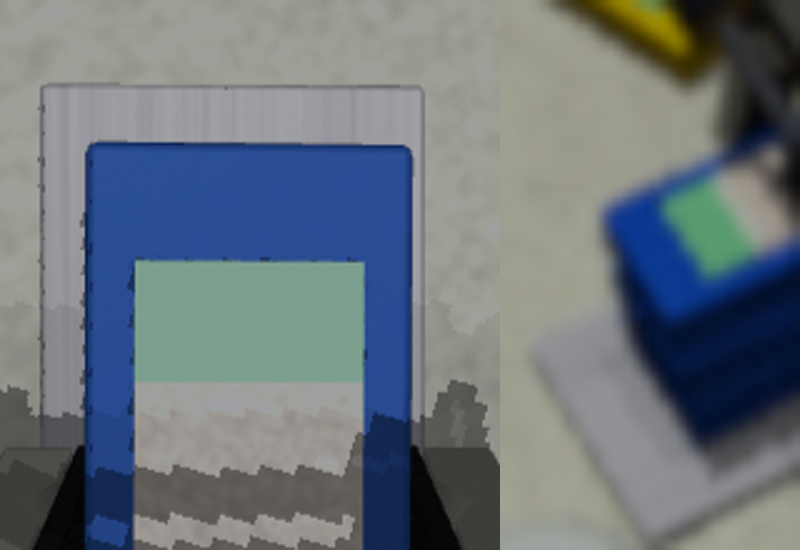

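The wrist crop shows the cassette parallel to the plate, and the scene crop shows its corner edges in line with the stack below. I'll lower gently.

```bash
python3 -m creep '{"translation": [[0,0,-3],[0,0,-3],[0,0,-2],[0,0,-1],[0,0,-1],[0,0,0]], "spin":[0,0,0,0,0,0], "gripper":[0.5,0.5,0.5,0.5,0.5,0.5]}'; python3 -m creep '{"translation": [[0,0,-1],[0,0,0]], "spin":[0,0], "gripper":[0.5,0.5]}'
```

```text
t: 39.95
eef_pos: [0.6512, -0.1756, 0.0643]
ee_rot: [3.108, -0.291, 0.305]
force: [0.2, -0.2, -0.4]
width: 0.0555
gripper_force: 29.9
t: 40.15
eef_pos: [0.6515, -0.1756, 0.064]
ee_rot: [3.108, -0.291, 0.305]
force: [-2.5, 0.9, 2.5]
width: 0.0548
gripper_force: 29.9
```

Contact. Release and retreat.

```bash
python3 -m creep '{"translation": [[0,0,0],[0,0,0],[0,0,0],[0,0,0],[0,0,0],[0,0,0],[0,0,0],[0,0,0]], "spin":[0,0,0,0,0,0,0,0], "gripper":[0.65,0.75,0.85,1,1,1,1,1]}'; python3 -m creep '{"translation": [[-3,-1,8],[-6,-2,20],[-8,-2,25],[-10,-3,30],[-10,-3,30],[-10,-3,30],[0,0,0],[0,0,0]], "spin":[0,0,0,0,0,0,0,0], "gripper":[1,1,1,1,1,1,1,1]}'; python3 - <<'E'
from station import cams,nets
from h import *
t=cams.grab_frame("top"); m=blue(t);k=np.zeros_like(m);k[140:215,295:370]=m[140:215,295:370];ys,xs=np.where(k)
if len(xs):
    rc=cv2.minAreaRect(np.c_[xs,ys].astype(np.float32)); q=np.array([P(t,b,.083) for b in cv2.boxPoints(rc)]);print(rc,q.mean(0).round(4),q.round(3).tolist())
for c in("top","scene","wrist"):
    cams.grab_frame(c)
    for n in ("cassette","pile_upper","pile_lower","jar","bin","spare_bottle"): print(c,n,[np.round(e["centre"],3).tolist() for e in nets.pinpoint(c,n)][:3])
f=cams.grab_frame("wrist");b=blue(f)
for r in range(0,420,30):
    x=np.where(b[r])[0]; print(r,(x.min(),x.max(),len(x)) if len(x) else None)
E
```

```text
t: 40.95
eef_pos: [0.6513, -0.1755, 0.0635]
ee_rot: [3.108, -0.291, 0.305]
force: [-0.3, 0.4, 0.1]
width: 0.0876
gripper_force: 0.0
t: 41.75
eef_pos: [0.6043, -0.1896, 0.2082]
ee_rot: [3.107, -0.293, 0.305]
force: [-0.5, 0.1, -0.8]
width: 0.0879
gripper_force: 0.0
((332.6000061035156, 165.3000030517578), (28.144269943237305, 19.922346115112305), 71.56504821777344) [ 0.6712 -0.1667  0.083 ] [[0.699, -0.129, 0.083], [0.717, -0.181, 0.083], [0.643, -0.204, 0.083], [0.626, -0.153, 0.083]]
top cassette [[0.652, -0.174, 0.056]]
top pile_upper [[0.688, -0.362, -0.001]]
top pile_lower [[0.656, -0.171, 0.012], [0.646, 0.169, 0.106]]
top jar []
top bin [[0.42, -0.43, 0.001]]
top spare_bottle [[0.5, 0.406, 0.002]]
scene cassette [[0.654, -0.175, 0.061]]
scene pile_upper [[0.691, -0.363, -0.0], [0.652, -0.173, 0.031], [0.54, 0.005, -0.002]]
scene pile_lower [[0.658, -0.173, 0.009]]
scene jar [[0.539, 0.006, 0.001]]
scene bin [[0.422, -0.426, -0.004]]
scene spare_bottle [[0.502, 0.402, -0.001], [0.655, 0.162, 0.104], [0.651, -0.177, 0.059]]
wrist cassette [[0.651, -0.175, 0.06]]
wrist pile_upper [[0.694, -0.362, 0.0]]
wrist pile_lower [[0.535, 0.001, 0.0]]
wrist jar [[0.535, 0.002, -0.002]]
wrist bin []
wrist spare_bottle []
0 None
30 None
60 None
90 None
120 (np.int64(240), np.int64(307), 68)
150 (np.int64(240), np.int64(307), 20)
180 (np.int64(240), np.int64(307), 20)
210 (np.int64(240), np.int64(307), 20)
240 (np.int64(239), np.int64(306), 68)
270 None
300 None
330 None
360 None
390 None
```

The cassette is at (0.652, −0.175, 0.058), on the pile's measured centre. The pile, jar, bin and bottle have not moved. Handing in.

```bash
python3 -c "
from station import arm
print(arm.job_done())"
```

```text
the job is handed in; nothing more can be done
None
```

I drew the blue cassette out and set it down squarely on the pile; the job was handed in at about 42 s, no verdict came back, and the gripper once pressed on the deck edge (61 N wrist reading).

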